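Seat a pressed pellet in the analyser drawer and shut it

TASK

A steel-ringed sample pellet lies loose on the open drawer of the bench analyser, just in front of its round well. Nudge it across the deck with the fingertips until it drops into the well and lies flat at the bottom, then push the drawer by its front bar all the way in. The pellet is only to be pushed, never picked up or lifted, it must not fall off the drawer, and the tin, tweezers and dishes beside the analyser stay where they are.

Things in the scene. Friction and masses are not known exactly. Their poses are not given: they have to be found in the camera images.
- analyser: White bench analyser, fixed; housing 150 deep, 200 wide, 132 high, with a sloping front panel above the drawer slot. Origin: on the bench top, straight below the well's centre when the drawer is fully out. Its x axis points into the housing, the way the drawer goes in; z up. The housing's face is at x = +72 mm, its y sides at +-100 mm. The slot clears the drawer deck by 6 mm only, so a pellet that is not down in its well jams there.
- drawer (a joint): Sliding drawer of the analyser, in m along the analyser's x: 0 fully out, 0.115 fully in against its stop. It starts within 12 mm of fully out. Runs with about 3 N of friction and stays where it is left.
- well (a point): Centre of the mouth of the round well in the drawer, at deck height (44 mm above the bench); moves with the drawer, axes as the analyser's. The well is 54 mm across and 9 mm deep with a chamfered rim and a flat floor. The grey anodised deck round it is flat, reaches 105 mm from the well's centre towards the front and 69 mm to either side, where lips 2.5 mm high and 4 mm wide run along it; there is no lip at the front.
- drawer_front (a point): Middle of the front face of the drawer's black front bar, 107 mm in front of the well's centre (analyser -x) and 32 mm above the bench; the bar is 148 mm wide and reaches from 20 to 43 mm above the bench. Moves with the drawer.
- pellet (a point): Centre (half-way up) of the loose pellet: a steel ring of 51.5 mm outside diameter, 8.5 mm high, filled with pressed brown mineral powder, 60 g nominal. It starts flat on the deck in front of the well; seated, its centre is 39 mm above the bench and its top about flush with the deck.
- tin: Grey round sample tin, 71 mm across, 68 mm high, standing loose on the bench to the right of the drawer. Origin: centre of its underside.
- tweezers: Steel tweezers, 126 x 12 x 8 mm, lying loose on the bench to the left of the drawer, roughly along it. Origin: under their middle.
- dishes: Stack of three shallow white dishes, 92 mm across, 40 mm high, standing loose to the left beyond the tweezers. Origin: centre of the underside.

How it is judged:
By the outcome, as a careful person would: the job done as asked, in the order asked, and still so for the second after the job is handed in, with the robot touching nothing.
It also fails if it takes over 45 s, if anything falls off the work surface, if the arm or the gripper's body presses on something with over 40 N, if the wrist force passes 120 N, or if a joint passes its speed limit or range.

ROBOT

A 6-joint arm with a two-finger parallel gripper is mounted at the origin on a cart in front of the work surface, level with it; the furniture and walls round the work are solid. World frame = base frame: x ahead of the robot, y to its left, z up, the work surface at z = 0. Lengths are in mm, angles in rad, forces in N, time in s.
With the tool pointing down it reaches from about 325 to 875 mm from the base axis. Payload 4.4 kg.
Tool frame: the origin (TCP) lies on the mounting face of the last link; the fingertips stand 173 mm ahead of it and the grasp point (between the pads) lies ahead of it (manip.pinch_z is the z of the grasp point in the tool frame, in mm); z points along the fingers, y is the line along which they close (so a half turn about z gives the same grasp; the last joint's range is limited). The gripper opens to 85 mm and grips with 20 to 120 N. Pads are 22 mm wide; open, the fingers measure 114 mm over their backs; the gripper's body (76 mm by 85 mm) begins 54 mm behind the grasp point. The pads swing forward as they close: fully open they stand 13 mm farther back than shut.
Start: joints at [0.998, 0.207, 1.542, -0, 1.393, -0.15], TCP at [235.942, 524.367, 404.682] pointing down, gripper open.
Joint ranges: [-2.73, 2.73], [-0.86, 2.22], [0.23, 2.46], [-1.11, 4.25], [0.08, 2.63], [-2.82, 2.82]. Speed limits (rad/s): [2.79, 2.79, 3.14, 3.14, 3.14, 3.14].

INTERFACE

Orientations are given as a 3x3 rotation matrix whose columns are the frame's x, y, z axes.
In Python, from cell import manip, viewer, job gives the robot as it stands. The module is installed in compiled form; this text tells all that it offers.
- The arm moves only by the shell command python3 -m inch 'ROWS'. ROWS is text: rows parted by semicolons, each of 7 numbers parted by spaces: the opening, from 0 (shut) to 1 (fully open), then the shift along the tool's x, y, z scaled (see below), then the turn, a rotation vector about the tool's x, y, z scaled (see below). In form: hand dx dy dz rx ry rz; .... A call has exactly 5 rows; each row shifts and turns the commanded pose from where the row before left it, along the tool's axes as they then stand; what a row does not reach is not made up. The controller multiplies each number of a shift by 0.02 m and each number of a turn by 5 degrees. A row lasts 1/12 s, in which the tool goes at most 41.7 mm and 7.16 degrees, less where a joint would pass 70% of its speed; a pose out of reach is approached as far as the arm can. A call with a number of a shift or a turn outside -1 to 1 is refused whole. A call with a gripper value outside its range is refused whole. The fingers move at their own pace and stop on an object; the grip force is fixed at half the most. Time passes only in rows, so rows that do not move let the fingers close, or fill a call up. It gives the time, the measured TCP pose, the force, the opening and the grip force at its end, in the units of the state.
- manip.observe(): the state, without advancing time (a new reading comes with each control period).
- viewer.get_image(name): name is "side" or "top" or "wrist"; returns a dict with "img" (400x640x3 uint8, red, green, blue), "range_z" (400x640 float32, mm along the optical axis (not along the pixel's ray), 0 where there is no reading), "fx", "fy", "cx", "cy" (pixels), "position" and "rotation" of the camera in the world. Camera axes: x right, y down, z forward; pixel columns grow to the right and rows downward; lengths in mm; the calibration is good to about 2 mm. A picture is of the moment at which its call begins.
- job.hand_in(): hands the job in; it is judged then, once.
Trained networks look in a picture, given as the dict that the camera call returned (one of the last four; its "shot" number tells which), for a name from the list of things; names that differ only in an ending like _2 or _b are one class to them, and where a whole thing is asked for, a point or a joint stands for the part that bears it (a point fixed in the world has none). Each returns a list of dicts, best first, with "score" (0 to 1); they miss things now and then, are a little off and sometimes report something else, mostly with a low value. They report only what shows in the picture. A call takes as long as a camera call.
- viewer.find_in(picture, label): "centre" ([column, row] in pixels, amid what is visible of it).
The state is a dict: "t": time; "qpos": joint angles; "joint_vel": joint speeds; "effort": joint torques, N m; "ee_pos": TCP position; "orientation": TCP orientation; "wrist_force": force on the tool from outside, world axes, zero at the start; "wrist_torque": the same for the moment, N m; "opening": opening from 0.0 (shut) to 1.0 (fully open); "finger_force": force on a finger pad.
Only numpy, scipy, OpenCV 4.12 (cv2) and the standard library are available. Lean on these libraries where they do the work, as an engineer would, in place of code of your own. Each camera call takes 0.05 s, during which the arm holds its last target. There are 200 camera calls.

## Working session

There is one attempt and no reset: what is moved stays moved. The work goes in short steps, Python scripts to look and compute and a shell command to move; the robot and the scene stay as the last step left them, time stands still between calls to the robot, and variables do not carry over. Pictures are saved under pics/ and viewed, at most 10 in all, crops included, and the job is handed in when it is done.

```bash
mkdir -p pics
cat > h.py <<'E'
from cell import manip, viewer, job
import numpy as np, cv2
def pt(p,c,r,w=2):
    c=int(round(c));r=int(round(r))
    z=p["range_z"][r-w:r+w+1,c-w:c+w+1]; z=np.median(z[z>0])
    v=np.array([(c-p["cx"])/p["fx"]*z,(r-p["cy"])/p["fy"]*z,z])
    return np.array(p["rotation"])@v+np.array(p["position"])
def cloud(p):
    z=p["range_z"];r,c=np.mgrid[:400,:640]
    v=np.stack([(c-p["cx"])/p["fx"]*z,(r-p["cy"])/p["fy"]*z,z],-1)
    return v@np.array(p["rotation"]).T+np.array(p["position"])
def pix(p,w):
    v=np.array(p["rotation"]).T@(np.array(w)-np.array(p["position"]))
    return p["fx"]*v[0]/v[2]+p["cx"],p["fy"]*v[1]/v[2]+p["cy"]
def save(p,n): cv2.imwrite("pics/"+n,p["img"][...,::-1])
E
python3 - <<'E'
from h import *
np.set_printoptions(precision=1,suppress=True)
print(manip.pinch_z, manip.observe())
for n in ["top","side"]:
    p=viewer.get_image(n);save(p,n+"0.png");print(n,p["position"],np.array(p["rotation"]).round(2).tolist())
    for l in ["analyser","well","drawer_front","pellet","tin","tweezers","dishes"]:
        for f in viewer.find_in(p,l)[:2]:
            print(l,round(f["score"],2),np.array(f["centre"]),pt(p,*f["centre"]))
E
```

```text
154.70000000000002 {'t': 0.0, 'qpos': array([ 1. ,  0.2,  1.5, -0. ,  1.4, -0.2]), 'joint_vel': array([ 0., -0.,  0.,  0.,  0., -0.]), 'effort': array([ -0. , -38.3, -29.2,  -0. ,   0. ,   0. ]), 'ee_pos': array([235.7, 524. , 403.5]), 'orientation': array([[-0.9,  0.4, -0. ],
       [ 0.4,  0.9, -0. ],
       [ 0. , -0. , -1. ]]), 'wrist_force': array([ 0.6, -0.3, -0.4]), 'wrist_torque': array([-0., -0.,  0.]), 'finger_force': 0.0, 'opening': 1.000105017714256}
top [ 461.1   53.  1081.7] [[0.01, -1.0, 0.07], [-1.0, -0.02, -0.01], [0.01, -0.07, -1.0]]
analyser 0.75 [361.5 142.9] [658.6 -42.3 103.4]
analyser 0.29 [364.2 186.2] [568.2 -54.8  34.4]
well 0.81 [363.9 185.8] [568.2 -54.8  34.4]
drawer_front 0.67 [366.6 188. ] [563.4 -62.   34.5]
pellet 0.76 [351.2 212.3] [504.5 -23.   51.2]
pellet 0.41 [364.8 188. ] [563.4 -57.2  34.4]
tin 0.68 [429.2 169.9] [ 604.8 -203.2   66.7]
tweezers 0.61 [317.6 226.9] [468.4  54.2   7.4]
dishes 0.78 [280.5 191.5] [551.2 147.1  26.9]
side [ 234.4 -639.   782.6] [[0.92, -0.26, 0.29], [-0.39, -0.63, 0.68], [0.0, -0.73, -0.68]]
analyser 0.33 [359.4 248.4] [554.5 -57.5  34.6]
well 0.69 [360.6 249.7] [552.3 -70.5  43.1]
drawer_front 0.55 [358.2 247.3] [553.5 -54.7  35.3]
pellet 0.71 [335.  238.3] [513.1 -27.3  52.3]
tin 0.7 [417.2 300.4] [ 582.6 -234.8   67.4]
tweezers 0.6 [321.2 222.5] [521.7  70.3   4.5]
tweezers 0.33 [357.5 246.7] [553.5 -54.7  35.3]
dishes 0.75 [320.7 194. ] [547.9 133.4  28.6]
```

```bash
python3 - <<'E'
import cv2
a=cv2.imread("pics/top0.png")[100:260,240:460];cv2.imwrite("pics/top0c.png",cv2.resize(a,None,fx=3.6,fy=3.6,interpolation=cv2.INTER_CUBIC))
E
python3 - <<'E'
from h import *
np.set_printoptions(precision=1,suppress=True,linewidth=150)
# pellet top cluster, well floor and deck yaw from the depth of the top view
p=viewer.get_image("top");W=cloud(p);x,y,z=W[...,0],W[...,1],W[...,2]
R=(abs(x-530)<130)&(abs(y+50)<130)
def show(n,m):
    q=W[m][:,:2].astype(np.float32);(c,rad)=cv2.minEnclosingCircle(q)
    print(n,len(q),W[m].mean(0),np.array(c),rad,cv2.minAreaRect(q))
def big(m):
    n,l,s,_=cv2.connectedComponentsWithStats(m.astype(np.uint8));return l==1+np.argmax(s[1:,4])
show("pellet",big(R&(z>49)&(z<57)&(x<545)&(y>-100)&(y<50)))
show("deck",big(R&(z>40)&(z<57)&(x<640)))
show("well",big(R&(z>30)&(z<38.5)&(x>520)&(x<610)))
show("housing",big((abs(x-650)<150)&(abs(y+50)<150)&(z>70)))
E
```

```text
pellet 328 [507.  -26.5  51.8] [506.5 -26.5] 25.48140525817871 ((506.48687744140625, -26.93573760986328), (49.83254623413086, 48.58000946044922), 47.183189392089844)
deck 4023 [549.3 -50.6  44.4] [552.5 -47.4] 116.28155517578125 ((552.2412109375, -48.764373779296875), (179.670166015625, 151.79225158691406), 7.144031047821045)
well 375 [570.4 -49.6  34.7] [570.2 -49.8] 26.86627769470215 ((570.630126953125, -50.084129333496094), (50.92618179321289, 51.833534240722656), 45.85778045654297)
housing 13357 [744.6 -48.6 446.5] [754.2 -50.2] 155.80767822265625 ((754.7117919921875, -50.007843017578125), (299.9974060058594, 90.52874755859375), 89.98487091064453)
```

View pics/top0c.png

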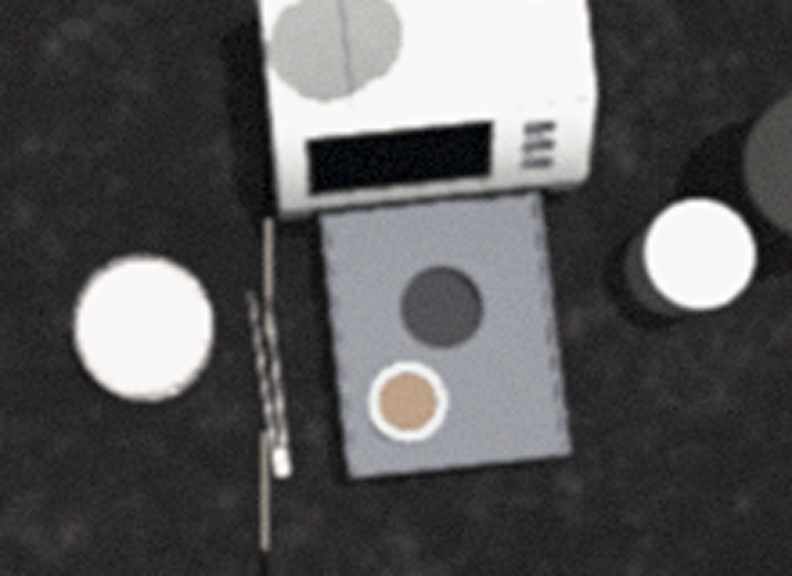

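The crop shows the pellet at about (408,400), left-front of the well at (441,307). The drawer is yawed about +6.5°, the tin is right at (699,254), and the tweezers and dishes are to the left. The pellet (506.7, -26.6) and well (570.4, -49.9) fit their heights and sizes. The push heading is -20°.

```bash
cat > go.py <<'E'
import sys
from h import *
from scipy.spatial.transform import Rotation as S
# target tcp x y z, heading (deg) of tool -x -> shift in tool axes / 20 mm, turn about tool axes / 5 deg
def go(t,head):
    s=manip.observe();R=np.array(s["orientation"]);a=np.radians(head)
    x=-np.array([np.cos(a),np.sin(a),0]);z=np.array([0,0,-1.]);D=np.stack([x,np.cross(z,x),z],1)
    d=np.array(t)-s["ee_pos"]
    print("t",round(s["t"],2),"tcp",s["ee_pos"].round(1),"head",np.degrees(np.arctan2(-R[1,0],-R[0,0])).round(2),"F",np.array(s["wrist_force"]).round(1),"op",round(s["opening"],2))
    print("shift now",(R.T@d/20).round(2),"shift after turn",(D.T@d/20).round(2),"turn",(np.degrees(S.from_matrix(R.T@D).as_rotvec())/5).round(3))
if __name__=="__main__": v=[float(a) for a in sys.argv[1:]];go(v[:3],v[3])
E
python3 go.py 458 -9 400 -20.1
```

```text
t 0.85 tcp [235.9 524.4 404.7] head -24.22 F [-0.1 -0.1  0.3] op 1.0
shift now [-21.07 -19.77   0.23] shift after turn [-19.59 -21.23   0.24] turn [ 0.001  0.    -0.825]
```

```bash
python3 -m inch '0.3 0 0 0 0 0 -0.825; 0.3 -0.93 -1 0 0 0 0; 0.3 -0.93 -1 0 0 0 0; 0.3 -0.93 -1 0 0 0 0; 0.3 -0.93 -1 0 0 0 0'
python3 -m inch '0.3 -0.93 -1 0 0 0 0; 0.3 -0.93 -1 0 0 0 0; 0.3 -0.93 -1 0 0 0 0; 0.3 -0.93 -1 0 0 0 0; 0.3 -0.93 -1 0 0 0 0'
python3 -m inch '0.3 -0.93 -1 0 0 0 0; 0.3 -0.93 -1 0 0 0 0; 0.3 -0.93 -1 0 0 0 0; 0.3 -0.93 -1 0 0 0 0; 0.3 -0.93 -1 0 0 0 0'
python3 go.py 458 -9 280 -20.1
```

```text
t: 1.27
ee_pos: [278.5, 422.7, 404.6]
orientation: [[-0.939, 0.343, 0.0], [0.343, 0.939, -0.0], [-0.0, -0.0, -1.0]]
wrist_force: [1.2, 0.0, 0.7]
opening: 0.312
finger_force: 0.0
t: 1.68
ee_pos: [331.5, 296.6, 404.9]
orientation: [[-0.939, 0.343, 0.001], [0.343, 0.939, 0.0], [-0.0, 0.0, -1.0]]
wrist_force: [1.4, -0.2, -0.0]
opening: 0.301
finger_force: 0.0
t: 2.1
ee_pos: [384.5, 170.7, 405.0]
orientation: [[-0.939, 0.344, 0.001], [0.344, 0.939, 0.0], [-0.001, 0.0, -1.0]]
wrist_force: [1.6, 1.1, 0.0]
opening: 0.304
finger_force: 0.0
t 2.1 tcp [384.5 170.7 405. ] head -20.1 F [1.6 1.1 0. ] op 0.3
shift now [-6.53 -7.18  6.25] shift after turn [-6.54 -7.17  6.25] turn [0.005 0.008 0.   ]
```

```bash
python3 -m inch '0.3 -0.93 -1 0 0 0 0; 0.3 -0.93 -1 0.5 0 0 0; 0.3 -0.93 -1 0.5 0 0 0; 0.3 -0.93 -1 0.5 0 0 0; 0.3 -0.93 -1 0.5 0 0 0'
python3 -m inch '0.3 -0.93 -1 0.9 0 0 0; 0.3 -0.6 -0.8 0.9 0 0 0; 0.3 0 0 0.9 0 0 0; 0.3 0 0 0.6 0 0 0; 0.3 0 0 0 0 0 0'
python3 go.py 458 -9 218 -20.1
python3 - <<'E'
from h import *
p=viewer.get_image("wrist");save(p,"w1.png")
for l in ["pellet","well","drawer_front"]:
    for f in viewer.find_in(p,l)[:1]: print(l,round(f["score"],2),f["centre"],pt(p,*f["centre"]).round(1))
W=cloud(p)
z=W[...,2];m=(z>49.5)&(z<56)&(W[...,0]>450)&(W[...,0]<560)&(abs(W[...,1]+30)<60)
n,l,s,_=cv2.connectedComponentsWithStats(m.astype(np.uint8));m=l==1+np.argmax(s[1:,4])
print(W[m].mean(0).round(1),cv2.minEnclosingCircle(W[m][:,:2].astype(np.float32)))
m=(z>30)&(z<39)&(W[...,0]>520)&(W[...,0]<610)&(abs(W[...,1]+50)<40)
print(W[m].mean(0).round(1),cv2.minEnclosingCircle(W[m][:,:2].astype(np.float32)))
E
```

```text
t: 2.52
ee_pos: [437.6, 44.7, 364.6]
orientation: [[-0.939, 0.344, 0.001], [0.344, 0.939, -0.0], [-0.001, 0.0, -1.0]]
wrist_force: [-0.5, 0.8, -0.6]
opening: 0.296
finger_force: 0.0
t: 2.93
ee_pos: [452.3, 1.4, 295.9]
orientation: [[-0.939, 0.345, -0.006], [0.345, 0.939, 0.001], [0.006, -0.001, -1.0]]
wrist_force: [-0.8, 1.1, 0.8]
opening: 0.303
finger_force: 0.0
t 2.93 tcp [452.3   1.4 295.9] head -20.18 F [-0.8  1.1  0.8] op 0.3
shift now [-0.47 -0.39  3.89] shift after turn [-0.45 -0.39  3.9 ] turn [-0.012 -0.07  -0.015]
pellet 0.89 [314.8, 283.7] [505.8 -22.8  51. ]
well 0.84 [299.9, 257.8] [482.9 -27.3  44.3]
drawer_front 0.72 [296.0, 255.6] [443.2  -8.6 121.9]
[508.8 -21.4  51.3] ((508.42401123046875, -25.005077362060547), 26.24728012084961)
[575.9 -49.4  34.6] ((572.9208984375, -48.19523239135742), 26.95060157775879)
```

View pics/w1.png

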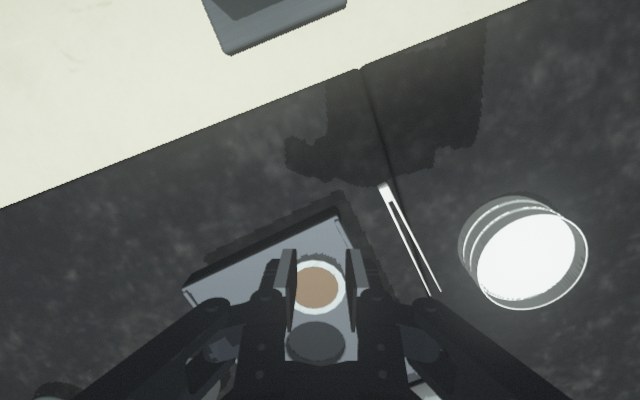

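The wrist view shows the pellet at (315,284) and the well at (315,340), in line with the finger mid-line at about column 320. I'll descend behind the pellet.

```bash
python3 -m inch '0.3 -0.4 -0.4 0.6 0 0 0; 0.3 0 0 0.9 0 0 0; 0.3 0 0 0.9 0 0 0; 0.3 0 0 0.7 0 0 0; 0.3 0 0 0 0 0 0'
python3 -m inch '0.3 0 0 0.3 0 0 0; 0.3 0 0 0 0 0 0; 0.3 0 0 0 0 0 0; 0.3 0 0 0 0 0 0; 0.3 0 0 0 0 0 0'
python3 go.py 458.6 -8 218 -19.9
python3 - <<'E'
from h import *
p=viewer.get_image("side");save(p,"s1.png")
cv2.imwrite("pics/s1c.png",cv2.resize(p["img"][150:330,240:440,::-1],None,fx=3.3,fy=3.3,interpolation=cv2.INTER_CUBIC))
E
```

```text
t: 3.55
ee_pos: [457.4, -8.1, 235.3]
orientation: [[-0.939, 0.343, -0.003], [0.343, 0.939, 0.001], [0.003, -0.001, -1.0]]
wrist_force: [0.5, 0.2, 0.2]
opening: 0.302
finger_force: 0.0
t: 3.97
ee_pos: [458.9, -8.6, 231.6]
orientation: [[-0.939, 0.344, 0.002], [0.344, 0.939, -0.0], [-0.002, 0.0, -1.0]]
wrist_force: [-0.3, -0.6, 0.8]
opening: 0.301
finger_force: 0.0
t 3.97 tcp [458.9  -8.6 231.6] head -20.09 F [-0.3 -0.6  0.8] op 0.3
shift now [0.02 0.02 0.68] shift after turn [0.02 0.02 0.68] turn [ 0.003  0.023 -0.038]
```

View pics/s1c.png

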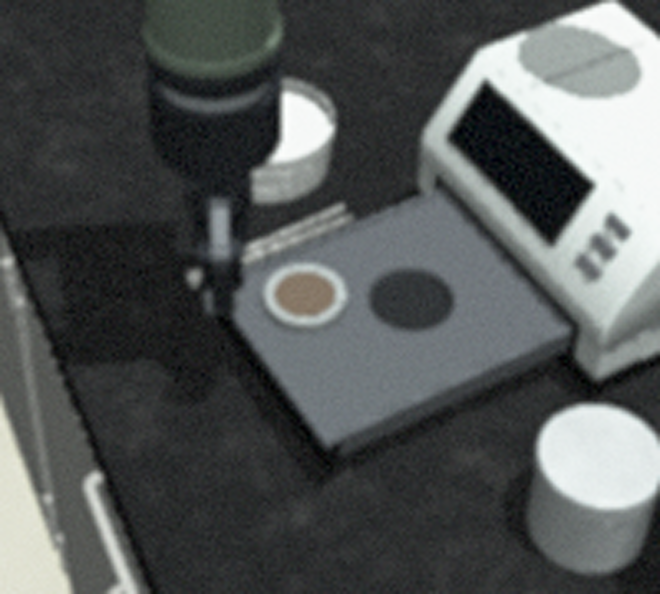

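The fingers stand at about (220,290) in the crop, just behind the pellet and clear of it. Next I go down and make the first part of the push.

```bash
python3 -m inch '0.3 0 0 0.3 0 0 0; 0.3 0 0 0.3 0 0 0; 0.3 0 0 0 0 0 0; 0.3 0 0 0 0 0 0; 0.3 0 0 0 0 0 0'
python3 -m inch '0.3 -0.2 0 0 0 0 0; 0.3 -0.2 0 0 0 0 0; 0.3 -0.2 0 0 0 0 0; 0.3 -0.2 0 0 0 0 0; 0.3 -0.2 0 0 0 0 0'
python3 -m inch '0.3 -0.2 0 0 0 0 0; 0.3 -0.2 0 0 0 0 0; 0.3 -0.2 0 0 0 0 0; 0.3 0 0 0 0 0 0; 0.3 0 0 0 0 0 0'
cat > look.py <<'E'
from h import *
for n in ["top","wrist"]:
    p=viewer.get_image(n);W=cloud(p);z=W[...,2]
    for l in ["pellet","well"]:
        for f in viewer.find_in(p,l)[:1]: print(n,l,round(f["score"],2),np.round(f["centre"],1),pt(p,*f["centre"]).round(1))
    img=p["img"].astype(int);br=(img[...,0]-img[...,2]>25)&(z>30)&(z<60)&(abs(W[...,0]-540)<80)&(abs(W[...,1]+40)<60)
    if br.sum()>20: print(n,"brown",br.sum(),W[br].mean(0).round(1),"bbox",W[br].min(0).round(1),W[br].max(0).round(1))
E
python3 look.py; python3 go.py 540 -37.6 218 -20
```

```text
t: 4.43
ee_pos: [459.0, -8.6, 219.3]
orientation: [[-0.939, 0.344, 0.001], [0.344, 0.939, -0.0], [-0.001, 0.0, -1.0]]
wrist_force: [0.5, -0.3, 6.9]
opening: 0.298
finger_force: 3.6
t: 4.85
ee_pos: [477.2, -15.5, 218.1]
orientation: [[-0.939, 0.344, -0.0], [0.344, 0.939, -0.0], [0.0, -0.0, -1.0]]
wrist_force: [-0.3, 0.2, 0.4]
opening: 0.301
finger_force: 0.0
t: 5.27
ee_pos: [488.7, -19.7, 218.6]
orientation: [[-0.939, 0.344, 0.0], [0.344, 0.939, -0.0], [-0.0, -0.0, -1.0]]
wrist_force: [-0.8, 0.4, 0.9]
opening: 0.301
finger_force: 0.0
top well 0.76 [366.1 172.7] [599.4 -59.1  36.4]
wrist pellet 0.98 [318.6 323.3] [519.3 -31.1  51. ]
wrist brown 2932 [521.2 -30.4  51.1] bbox [502.1 -49.6  49.5] [540.9 -13.   52.9]
t 5.57 tcp [488.3 -19.5 218.7] head -20.09 F [-0.3 -0.9 -0.2] op 0.3
shift now [-2.74  0.04  0.03] shift after turn [-2.74  0.03  0.03] turn [-0.    -0.001 -0.019]
```

```bash
cat > well.py <<'E'
from h import *
for n in ["top","side"]:
    p=viewer.get_image(n);W=cloud(p);z=W[...,2]
    m=(z>30)&(z<39)&(abs(W[...,0]-585)<50)&(abs(W[...,1]+48)<50)
    k,l,s,_=cv2.connectedComponentsWithStats(m.astype(np.uint8));m=l==1+np.argmax(s[1:,4])
    print(n,"well floor",m.sum(),W[m].min(0).round(1),W[m].max(0).round(1))
save(p,"s2.png")
cv2.imwrite("pics/s2c.png",cv2.resize(p["img"][180:300,280:420,::-1],None,fx=4.5,fy=4.5,interpolation=cv2.INTER_CUBIC))
E
python3 well.py
```

```text
top well floor 325 [556.2 -74.   30.2] [601.6 -23.3  38.8]
side well floor 337 [551.8 -68.6  32.4] [603.3 -18.3  38.9]
```

View pics/s2c.png

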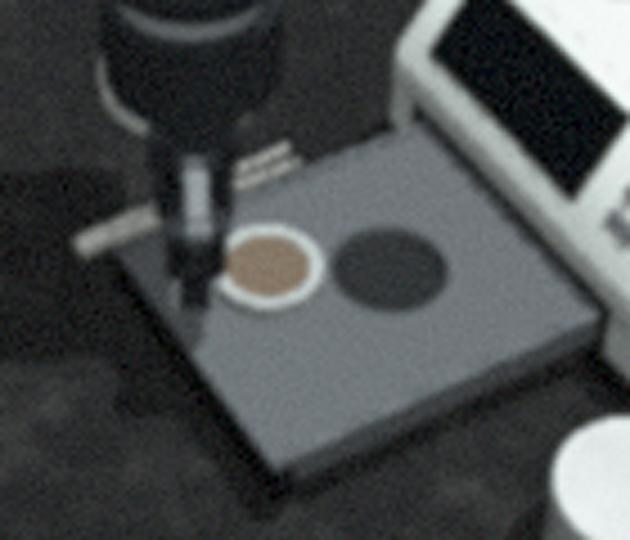

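The pellet touches both fingers and sits one diameter in front of the well (crop (268,265) and (390,268)). The drawer crept in a few mm, so the well is now near (575.5, -49). Its line needs about 1.5 mm to the left.

```bash
python3 -m inch '0.3 -0.2 0.02 0 0 0 0; 0.3 -0.2 0.02 0 0 0 0; 0.3 -0.2 0.02 0 0 0 0; 0.3 -0.2 0.02 0 0 0 0; 0.3 -0.2 0 0 0 0 0'
python3 -m inch '0.3 -0.2 0 0 0 0 0; 0.3 -0.2 0 0 0 0 0; 0.3 -0.2 0 0 0 0 0; 0.3 -0.2 0 0 0 0 0; 0.3 0 0 0 0 0 0'
python3 look.py; python3 go.py 544 -37.6 218 -20
python3 - <<'E'
from h import *
p=viewer.get_image("side")
cv2.imwrite("pics/s3c.png",cv2.resize(p["img"][180:300,280:420,::-1],None,fx=4.5,fy=4.5,interpolation=cv2.INTER_CUBIC))
E
```

```text
t: 6.08
ee_pos: [508.3, -25.0, 218.7]
orientation: [[-0.939, 0.344, 0.0], [0.344, 0.939, 0.0], [-0.0, 0.0, -1.0]]
wrist_force: [0.6, -0.3, -0.3]
opening: 0.3
finger_force: 0.2
t: 6.5
ee_pos: [523.7, -30.7, 218.9]
orientation: [[-0.939, 0.344, 0.001], [0.344, 0.939, -0.0], [-0.001, 0.0, -1.0]]
wrist_force: [0.5, 0.5, -0.1]
opening: 0.3
finger_force: 0.0
top well 0.75 [358.1 165.2] [617.3 -39.   44.3]
wrist pellet 0.71 [318.7 325.3] [555.1 -42.5  51.1]
wrist well 0.69 [289.3 235. ] [502.9 -39.9  43.2]
wrist brown 2933 [555.  -41.5  51.1] bbox [535.9 -60.7  49.3] [575.3 -24.   52.9]
t 6.8 tcp [522.6 -30.3 218.7] head -20.09 F [ 0.5 -0.2 -0.7] op 0.3
shift now [-1.13  0.03  0.03] shift after turn [-1.13  0.02  0.03] turn [-0.    -0.001 -0.019]
```

View pics/s3c.png

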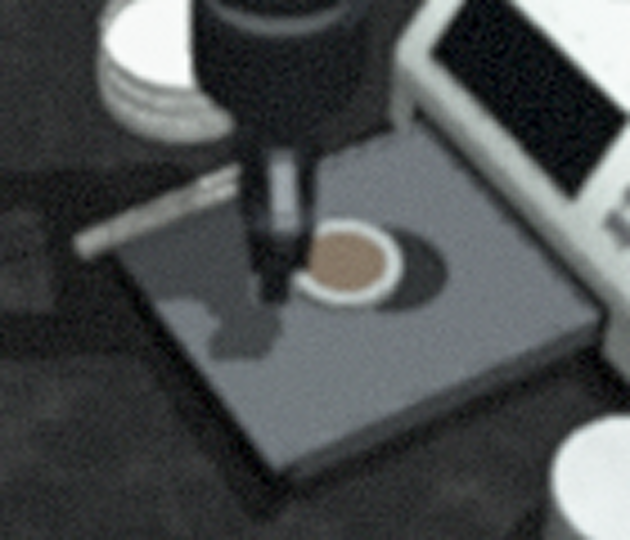

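Run:
```python
from h import *
from scipy.optimize import fsolve
p=viewer.get_image("side")
def at(c,r,z): return fsolve(lambda q:np.array(pix(p,[q[0],q[1],z]))-[c,r],[560,-40])
# crop centre -> full pixel (resize: (c+.5)/4.5-.5)
f=lambda c,r:((c+.5)/4.5-.5+280,(r+.5)/4.5-.5+180)
print("well",at(*f(390,269),44),"pellet",at(*f(345,262),52.5))
# red ring ellipse fits: bright ring pixels
g=p["img"].min(2);W=cloud(p)
m=(g>150)&(abs(W[...,0]-560)<45)&(abs(W[...,1]+42)<45)&(W[...,2]<58)
r,c=np.nonzero(m);print("ring bbox px",c.min(),c.max(),r.min(),r.max(),at((c.min()+c.max())/2,(r.min()+r.max())/2,52.5))
```

```text
well [574.80230791 -49.14707114] pellet [553.76221385 -44.04486105]
ring bbox px 347 368 229 246 [556.49465313 -44.17864531]
```

The pellet at (345,262) is already over the front half of the well (390,269). The remaining push is 21–22 mm with about 0.9 mm to the left.

```bash
python3 -m inch '0.3 -0.2 0.02 0 0 0 0; 0.3 -0.2 0.02 0 0 0 0; 0.3 -0.2 0 0 0 0 0; 0.3 -0.2 0 0 0 0 0; 0.3 -0.2 0 0 0 0 0'
python3 -m inch '0.3 -0.1 0 0 0 0 0; 0.3 0 0 0 0 0 0; 0.3 0 0 0 0 0 0; 0.3 0 0 0 0 0 0; 0.3 0 0 0 0 0 0'
python3 look.py; python3 go.py 544 -37.6 218 -20
python3 - <<'E'
from h import *
p=viewer.get_image("side")
cv2.imwrite("pics/s4c.png",cv2.resize(p["img"][180:300,280:420,::-1],None,fx=4.5,fy=4.5,interpolation=cv2.INTER_CUBIC))
E
```

```text
t: 7.32
ee_pos: [542.4, -36.7, 218.7]
orientation: [[-0.939, 0.344, 0.0], [0.344, 0.939, -0.0], [-0.0, 0.0, -1.0]]
wrist_force: [0.5, 0.7, -1.2]
opening: 0.3
finger_force: 0.1
t: 7.73
ee_pos: [543.5, -37.1, 218.6]
orientation: [[-0.939, 0.344, -0.0], [0.344, 0.939, 0.0], [0.0, -0.0, -1.0]]
wrist_force: [-0.5, -0.2, -1.0]
opening: 0.297
finger_force: 0.0
top well 0.58 [358.3 214.7] [498.  -40.2  43.7]
wrist pellet 0.8 [319.9 312.9] [575.5 -48.5  42. ]
wrist well 0.79 [295.9 212.5] [513.2 -38.6  42.9]
wrist brown 2666 [574.4 -47.8  42.1] bbox [555.6 -66.7  40.2] [594.2 -28.   56.3]
t 8.03 tcp [543.7 -37.2 218.7] head -20.1 F [ 0.4 -0.5  0.1] op 0.3
shift now [-0.02 -0.01  0.04] shift after turn [-0.02 -0.01  0.04] turn [-0.     0.    -0.019]
```

View pics/s4c.png

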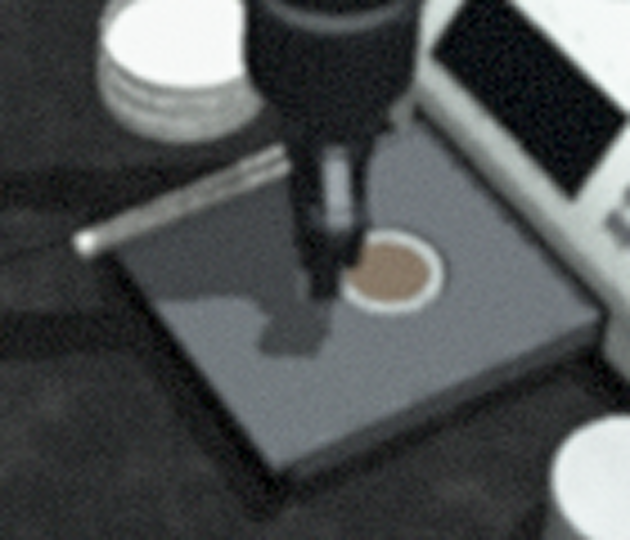

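Seated: the ring is concentric with the well at about (393,271), and the powder height fell 9 mm (51.1 to 42.1). Now I lift and go round to the front bar.

```bash
python3 -m inch '0.3 0.1 0 -0.3 0 0 0; 0.3 0.1 0 -0.9 0 0 0; 0.3 0 0 -0.9 0 0 0; 0.3 0 0 0 0 0 -1; 0.3 0 0 0 0 0 -1'
python3 -m inch '0.3 0.5 0 0 0 0 -1; 0.3 0.7 0 0 0 0 -1; 0.3 0.9 0 0 0 0 -1; 0.3 0.9 0 0 0 0 -0.33; 0.3 0.6 0 0 0 0 0'
python3 look.py; python3 well.py; python3 go.py 438 -65 200 6.5
```

```text
t: 8.5
ee_pos: [540.7, -35.9, 262.9]
orientation: [[-0.985, 0.171, 0.004], [0.171, 0.985, -0.001], [-0.004, -0.0, -1.0]]
wrist_force: [0.4, -0.0, -0.3]
opening: 0.302
finger_force: 0.0
t: 8.92
ee_pos: [466.7, -35.4, 260.8]
orientation: [[-0.993, -0.115, -0.001], [-0.115, 0.993, 0.0], [0.001, 0.0, -1.0]]
wrist_force: [0.7, 0.4, -0.7]
opening: 0.301
finger_force: 0.0
top pellet 0.75 [359.  183.2] [574.4 -42.   41.7]
top well 0.71 [363.7 171.9] [600.9 -53.7  42.5]
top brown 190 [573.4 -49.9  42.4] bbox [555.2 -68.6  36.6] [591.7 -32.2  47.6]
wrist pellet 0.73 [299.2 344.2] [565.5 -40.9  42.4]
wrist well 0.65 [297.4 258.8] [491.9 -49.   43.5]
wrist brown 704 [570.4 -41.3  42.1] bbox [555.8 -52.3  40.7] [584.3 -28.9  43.9]
top well floor 19 [569.8 -42.7  30.2] [599.8 -23.3  37.3]
side well floor 2 [600.5 -38.4  38.8] [601.1 -34.9  38.9]
t 9.32 tcp [469.2 -35.8 261. ] head 6.56 F [-0.3  0.4 -0.7] op 0.3
shift now [ 1.72 -1.27  3.05] shift after turn [ 1.71 -1.27  3.05] turn [-0.004  0.012  0.011]
```

```bash
python3 -m inch '0.3 0.6 -0.5 0 0 0 0; 0.3 0.6 -0.5 0 0 0 0; 0.3 0.6 -0.27 0.4 0 0 0; 0.3 0 0 0.9 0 0 0; 0.3 0 0 0.9 0 0 0'
python3 -m inch '0.3 0 0 0.85 0 0 0; 0.3 0 0 0 0 0 0; 0.3 0 0 0 0 0 0; 0.3 0 0 0 0 0 0; 0.3 0 0 0 0 0 0'
python3 go.py 583 -48 200 6.5
```

```text
t: 9.73
ee_pos: [436.1, -65.7, 217.0]
orientation: [[-0.994, -0.113, 0.003], [-0.113, 0.994, -0.001], [-0.003, -0.001, -1.0]]
wrist_force: [0.8, 0.4, 0.2]
opening: 0.299
finger_force: 0.0
t: 10.15
ee_pos: [436.4, -65.3, 200.8]
orientation: [[-0.993, -0.114, 0.002], [-0.114, 0.993, -0.001], [-0.002, -0.001, -1.0]]
wrist_force: [0.3, 0.2, 0.7]
opening: 0.301
finger_force: 0.0
t 10.15 tcp [436.4 -65.3 200.8] head 6.56 F [0.3 0.2 0.7] op 0.3
shift now [-7.38  0.02  0.06] shift after turn [-7.38  0.03  0.04] turn [-0.013  0.026  0.013]
```

```bash
python3 -m inch '0.3 -0.3 0 0 0 0 0; 0.3 -0.3 0 0 0 0 0; 0.3 -0.3 0 0 0 0 0; 0.3 -0.2 0 0 0 0 0; 0.3 -0.2 0 0 0 0 0'
python3 -m inch '0.3 -0.3 0 0 0 0 0; 0.3 -0.3 0 0 0 0 0; 0.3 -0.3 0 0 0 0 0; 0.3 -0.3 0 0 0 0 0; 0.3 -0.3 0 0 0 0 0'
python3 -m inch '0.3 -0.3 0 0 0 0 0; 0.3 -0.3 0 0 0 0 0; 0.3 -0.3 0 0 0 0 0; 0.3 -0.2 0 0 0 0 0; 0.3 -0.2 0 0 0 0 0'
python3 look.py; python3 go.py 583 -48 200 6.5
```

```text
t: 10.57
ee_pos: [461.5, -62.0, 199.8]
orientation: [[-0.993, -0.115, -0.002], [-0.115, 0.993, -0.0], [0.002, -0.0, -1.0]]
wrist_force: [-3.1, -1.0, 3.3]
opening: 0.298
finger_force: 1.8
t: 10.98
ee_pos: [491.3, -58.3, 199.4]
orientation: [[-0.993, -0.114, -0.001], [-0.114, 0.993, 0.001], [0.001, 0.001, -1.0]]
wrist_force: [-4.2, 0.8, 2.2]
opening: 0.299
finger_force: 1.9
t: 11.4
ee_pos: [517.2, -55.3, 199.4]
orientation: [[-0.993, -0.114, -0.001], [-0.114, 0.993, 0.001], [0.001, 0.001, -1.0]]
wrist_force: [-3.5, 2.4, 0.9]
opening: 0.296
finger_force: 1.8
top pellet 0.59 [356.9 160.5] [629.6 -36.7  42.5]
top well 0.83 [345.2 168. ] [609.8  -8.2  42.7]
wrist well 0.61 [324.7 305.6] [532.  -52.   42.9]
t 11.7 tcp [517.7 -56.1 200.2] head 6.53 F [ 0.3 -0.6 -0.2] op 0.3
shift now [-3.29  0.03  0.02] shift after turn [-3.29  0.03  0.01] turn [-0.016  0.032  0.006]
```

Drawer friction is about 4 N, as expected. The push continues to the stop.

```bash
python3 -m inch '0.3 -0.3 0 0 0 0 0; 0.3 -0.3 0 0 0 0 0; 0.3 -0.2 0 0 0 0 0; 0.3 -0.2 0 0 0 0 0; 0.3 -0.2 0 0 0 0 0'
python3 -m inch '0.3 -0.2 0 0 0 0 0; 0.3 -0.2 0 0 0 0 0; 0.3 -0.1 0 0 0 0 0; 0.3 -0.1 0 0 0 0 0; 0.3 -0.1 0 0 0 0 0'
```

```text
t: 12.12
ee_pos: [541.3, -53.1, 199.8]
orientation: [[-0.993, -0.114, 0.0], [-0.114, 0.993, -0.0], [-0.0, -0.0, -1.0]]
wrist_force: [-3.9, -2.4, 3.2]
opening: 0.297
finger_force: 1.8
t: 12.53
ee_pos: [554.8, -51.4, 199.7]
orientation: [[-0.993, -0.114, -0.0], [-0.114, 0.993, -0.0], [0.0, -0.0, -1.0]]
wrist_force: [-3.3, -0.6, 2.8]
opening: 0.3
finger_force: 1.6
```

```bash
python3 -m inch '0.3 -0.1 0 0 0 0 0; 0.3 -0.1 0 0 0 0 0; 0.3 -0.1 0 0 0 0 0; 0.3 -0.1 0 0 0 0 0; 0.3 -0.1 0 0 0 0 0'
python3 -m inch '0.3 -0.05 0 0 0 0 0; 0.3 -0.05 0 0 0 0 0; 0.3 -0.05 0 0 0 0 0; 0.3 -0.05 0 0 0 0 0; 0.3 -0.05 0 0 0 0 0'
```

```text
t: 12.95
ee_pos: [564.7, -50.2, 199.7]
orientation: [[-0.993, -0.114, -0.0], [-0.114, 0.993, 0.0], [0.0, 0.0, -1.0]]
wrist_force: [-3.3, -1.8, 2.1]
opening: 0.299
finger_force: 1.6
t: 13.37
ee_pos: [568.3, -49.7, 199.6]
orientation: [[-0.993, -0.115, -0.006], [-0.115, 0.993, -0.0], [0.006, 0.0, -1.0]]
wrist_force: [-10.2, -2.6, 8.6]
opening: 0.295
finger_force: 5.7
```

```bash
python3 -m inch '0.3 -0.05 0 0 0 0 0; 0.3 -0.05 0 0 0 0 0; 0.3 -0.05 0 0 0 0 0; 0.3 0 0 0 0 0 0; 0.3 0 0 0 0 0 0'
python3 go.py 583 -48 200 6.5
```

```text
t: 13.78
ee_pos: [569.4, -49.7, 199.6]
orientation: [[-0.993, -0.115, -0.012], [-0.115, 0.993, -0.0], [0.012, 0.001, -1.0]]
wrist_force: [-17.0, -4.5, 16.0]
opening: 0.301
finger_force: 8.7
t 13.78 tcp [569.4 -49.7 199.6] head 6.63 F [-17.   -4.5  16. ] op 0.3
shift now [-0.68  0.   -0.03] shift after turn [-0.68  0.01 -0.02] turn [ 0.011 -0.14   0.026]
```

Firm resistance at 17 N. I'll back off, rise and check that the bar's front face is 64 mm from the housing face.

```bash
python3 -m inch '0.3 0.3 0 0 0 0 0; 0.3 0.8 0 0 0 0 0; 0.3 0.9 0 0 0 0 0; 0.3 0.9 0 -0.5 0 0 0; 0.3 0.9 0 -0.9 0 0 0'
python3 -m inch '0.3 0.9 0 -0.9 0 0 0; 0.3 0.9 0 -0.9 0 0 0; 0.3 0.5 0 -0.9 0 0 0; 0.3 0 0 0 0 0 0; 0.3 0 0 0 0 0 0'
python3 - <<'E'
from h import *
p=viewer.get_image("top");W=cloud(p)
a=np.radians(6.5);u=np.array([np.cos(a),np.sin(a)]);v=np.array([-u[1],u[0]])
s=(W[...,:2]-[575,-49])@u;t=(W[...,:2]-[575,-49])@v;z=W[...,2]
for c in (-45,-20,20,45):
    b=abs(t-c)<6
    d=b&(z>38)&(z<48)&(abs(s)<140);h=b&(z>55)&(z<130)&(s>30)&(s<140)
    print(c,"deck s",s[d].min().round(1),s[d].max().round(1),"housing from",s[h].min().round(1))
for l in ["tin","tweezers","dishes"]:
    for f in viewer.find_in(p,l)[:1]: print(l,round(f["score"],2),np.round(f["centre"],1))
p=viewer.get_image("side")
cv2.imwrite("pics/s5c.png",cv2.resize(p["img"][150:330,260:460,::-1],None,fx=3.3,fy=3.3,interpolation=cv2.INTER_CUBIC))
E
python3 go.py 583 -48 200 6.5
```

```text
t: 14.2
ee_pos: [495.7, -57.5, 226.0]
orientation: [[-0.994, -0.114, -0.002], [-0.114, 0.994, 0.002], [0.002, 0.002, -1.0]]
wrist_force: [0.4, -1.1, 0.2]
opening: 0.299
finger_force: 0.0
t: 14.62
ee_pos: [452.2, -63.3, 283.0]
orientation: [[-0.994, -0.113, 0.006], [-0.113, 0.994, -0.001], [-0.005, -0.002, -1.0]]
wrist_force: [0.3, 0.6, -0.2]
opening: 0.299
finger_force: 0.0
-45 deck s 2.5 65.6 housing from 64.7
-20 deck s 2.3 65.7 housing from 64.7
20 deck s 2.3 64.8 housing from 64.2
45 deck s 2.1 64.4 housing from 64.3
tin 0.68 [430.2 170.7]
dishes 0.86 [279.6 193.7]
t 14.87 tcp [451.5 -63.  280.6] head 6.57 F [ 1.   0.1 -0.2] op 0.3
shift now [-6.62 -0.01  4.02] shift after turn [-6.62  0.    4.03] turn [ 0.011 -0.015  0.013]
```

View pics/s5c.png

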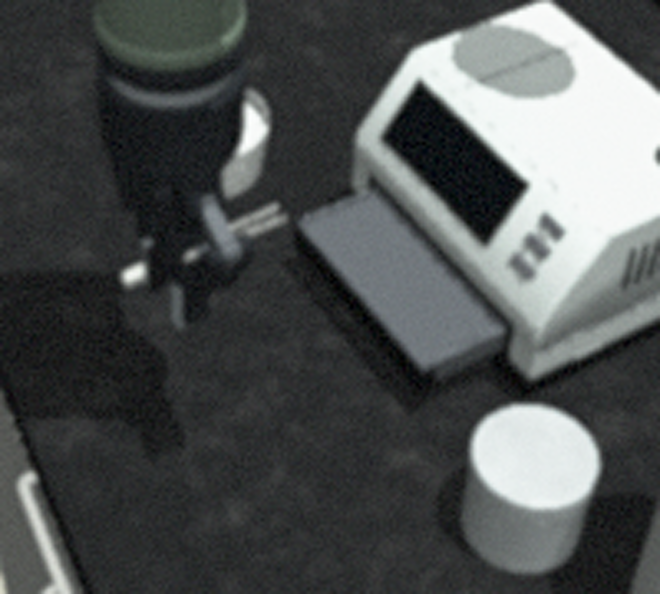

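The drawer shows 62–64 mm in front of the housing, which is the fully-in figure. A jammed pellet would have left far more showing. The well is inside, and the tin, tweezers and dishes are unmoved.

```bash
python3 -c "
from cell import job
print(job.hand_in())"
```

```text
the job is handed in; nothing more can be done
None
```

The pellet was pushed into the well and lay flush there, the drawer is fully in against its stop, and nothing beside the analyser appears to have moved; handed in at about 15 s, with no verdict returned.

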